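# Free the sagging bolt and hold the reagent pen's gate ajar

## Task

The bolt of the reagent pen's gate has sagged behind the bent-up lip of its keeper: take the bolt by its knob, lift it so that its nose clears the lip and draw it back off the keeper. Then swing the gate towards the robot until it stands ajar by about 25 degrees, and finish while still holding it there with the bolt drawn, because the gate springs shut when let go. Leave the bottles and glassware standing where they are.

Things in the scene. Friction and masses are not known exactly. Their poses are not given: they have to be found in the camera images.
- pen: low white steel pen for reagent bottles fixed on the bench, 370 mm wide (y), 235 mm deep, about 150 mm high. Origin on the bench, in the plane of the closed gate, midway along the front; its x axis points into the pen, away from the robot, y to the hinge side, z up. It does not move, but its place and yaw differ from run to run.
- hinge (a point): point on the upright axis of the gate's hinge, 150 mm above the bench, 140 mm along the pen's +y from its origin. Its axes are the pen's.
- lip (a point): middle of the top edge of the keeper's bent-up lip, 160 mm above the bench: a steel plate 6 mm thick (y), 26 mm wide (x). The keeper stands on the post at the free end of the gate: the lip at its gate side, and an upright cheek on the robot's side (top 198 mm above the bench) that keeps the gate shut while the bolt's nose is behind it. The top of the keeper is open.
- knob (a point): centre of the bolt's upright steel knob, a cylinder of 24 mm diameter, 32 mm high, rigid with the bolt, 64 mm above the bolt's axis, 232 mm above the bench at the start; 210 mm from the hinge axis when the bolt is fully shut. It stands free above all else of the pen (bolt's guide loops end 201 mm above the bench). Its axes turn with the gate: y along the bolt towards the hinge, x into the pen.
- nose (a point): middle of the underside of the bolt's nose, a block 12 mm long turned down from the 12 mm thick rod; at the start it hangs 9 mm lower than the top of the lip, beyond it (84 mm from the knob along -y, 81 mm below it). It passes freely over the lip when raised.
- bolt_lift (a joint): how far the bolt is raised straight up in its tall guide loops, m: 0 sagged, at most 0.018. It falls back under its own weight, 2 to 4 N. More than 0.010 clears the lip.
- bolt (a joint): how far the bolt is drawn along its own length towards the hinge, m: 0 shut, 0.042 fully drawn (a stop); friction 1.5 N, stays where it is left. Sagged, it stops against the lip at 0.010. From 0.029 on it is off the keeper and the gate is free.
- gate (a joint): opening angle of the gate, rad: 0 shut, grows as its free end comes towards the robot (clockwise seen from above); a spring shuts it, about 0.4 N m when shut and 0.75 N m at 0.44 rad.
- stile (a point): top of the gate's free upright, 150 mm above the bench, 250 mm from the hinge axis; frame 16 mm thick.
- brown_bottle: brown bottle, 62 mm diameter, 130 mm high, standing inside the pen behind the gate; origin under its centre. To be left alone.
- clear_bottle: clear bottle, 60 mm diameter, 150 mm high, standing inside the pen behind the gate; origin under its centre. To be left alone.
- cylinder_glass: measuring cylinder, foot 56 mm diameter, 153 mm high, on the bench beside the hinge post; origin under its centre. To be left alone.
- dropper: small white dropper bottle, 32 mm diameter, 75 mm high, on the bench beside the keeper post; origin under its centre. To be left alone.

How it is judged (in metres and radians):
On the way, in this order (a step that is already met when the one before it is completed fails the run):
1. the bolt is raised while its nose is still behind the lip (value of joint bolt_lift above 0.006 m and value of joint bolt below 0.02 m).
2. the bolt is drawn back off the keeper (value of joint bolt above 0.026 m), for 0.1 s.
3. the gate stands ajar (value of joint gate between 0.27 and 0.61 rad), for 0.2 s.
At the end, for the whole second after the job is handed in: The gate stands still at 0.27 to 0.61 rad (15 to 35 degrees) with the bolt still drawn (by more than 24 mm), and the fingers press on the gate or its bolt with more than 0.8 N, while no bottle or glass props it. The robot ends holding it (all of step 3 and velocity of joint gate between -0.08 and 0.08 rad/s and value of joint bolt above 0.024 m and contact force between the fingers and gate above 0.8 N and contact force between gate and brown_bottle below 0.3 N and contact force between gate and clear_bottle below 0.3 N and contact force between gate and cylinder_glass below 0.3 N and contact force between gate and dropper below 0.3 N); the arm keeps its last pose, push and grip.
It fails at once if a bottle or glass is knocked over or pushed more than 30 mm (distance of any of brown_bottle, clear_bottle, cylinder_glass, dropper from where it was at the start of the episode above 0.03 m or angle between any of brown_bottle, clear_bottle, cylinder_glass, dropper's own z axis and vertical above 0.5 rad).
It also fails if it takes over 32 s, if anything falls off the work surface, if the arm or the gripper's body presses on something with over 40 N, if the wrist force passes 120 N, or if a joint passes its speed limit or range.

## Robot

A 6-joint arm with a two-finger parallel gripper is mounted at the origin on the work surface. World frame = base frame: x ahead of the robot, y to its left, z up, the work surface at z = 0. Lengths are in mm, angles in rad, forces in N, time in s.
With the tool pointing down it reaches from about 275 to 750 mm from the base axis. Payload 10.2 kg.
Tool frame: the origin (TCP) lies on the front face of the gripper's body, between the roots of the fingers; the fingertips stand 73 mm ahead of it and the grasp point (between the pads) lies ctrl.grip_depth ahead of it (ctrl.grip_depth is the distance from the TCP to the grasp point, in mm); z points along the fingers, y is the direction in which the jaws open and shut (so a half turn about z gives the same grasp; the last joint's range is limited). The gripper opens to 85 mm and grips with 20 to 120 N. Pads are 22 mm wide; open, the fingers measure 114 mm over their backs; the gripper's body (76 mm by 85 mm) begins 54 mm behind the grasp point. The pads swing forward as they close: fully open they stand 13 mm farther back than shut.
Start: joints at [1.018, 0.313, 1.498, -0, 1.331, -0.223], TCP at [170.036, 496.708, 303.894] pointing down, gripper open.
Joint ranges: [-2.94, 2.94], [-0.97, 2.17], [0.19, 2.56], [-1.23, 4.37], [0.02, 3.11], [-2.88, 2.88]. Speed limits (rad/s): [2.39, 2.39, 3.01, 3.14, 3.14, 3.14].

## Interface

Orientations are given as a unit quaternion [w, x, y, z].
In Python, from rig import readout, capture, ctrl, nets gives the robot as it stands. The module is installed in compiled form; this text tells all that it offers.
- The arm moves only by the tool apply_moves, never from a script. Its argument "targets" is a list of rows, each a list of 4 numbers: the shift along the tool's x, y, z in cm, then the turn about the tool's z in degrees. A call has 1 to 8 rows; each row shifts and turns the commanded pose from where the row before left it, along the tool's axes as they then stand; what a row does not reach is not made up. A row lasts 1/10 s, in which the tool goes at most 50 mm and 8.59 degrees, less where a joint would pass 70% of its speed; a pose out of reach is approached as far as the arm can. A call with a gripper value outside its range is refused whole. "grip" is the finger opening in cm, from 0 to 8.54, set as the call begins (left out, the last holds). The fingers move at their own pace and stop on an object; "force" is the grip in N (left out, the last holds). Time passes only in rows, so rows that do not move let the fingers close. It gives the time, the measured TCP pose, the force and the opening at its end, in the units of the state.
- readout.sense(): the state, without advancing time (a new reading comes with each control period).
- capture(name): name is "scene" or "side" or "wrist"; returns a dict with "img" (420x560x3 uint8, red, green, blue), "fov_y" (degrees; the focal length in pixels is half the picture's height over the tangent of half this angle, whatever the lens; pixels are square), "cx", "cy" (the principal point, pixels), "eye" and "rotation" of the camera in the world. Camera axes: x right, y down, z forward; pixel columns grow to the right and rows downward; lengths in mm; the calibration is good to about 2 mm. A picture is of the moment at which its call begins. There is no depth.
- ctrl.finish_job(): hands the job in, once; it reports no verdict.
Trained networks look in the newest picture that a camera, given by its name, has taken for a name from the list of things; names that differ only in an ending like _2 or _b are one class to them, and where a whole thing is asked for, a point or a joint stands for the part that bears it (a point fixed in the world has none). Each returns a list of dicts, best first, with "score" (0 to 1); they miss things now and then, are a little off and sometimes report something else, mostly with a low value. They report only what shows in the picture. A call takes as long as a camera call.
- nets.boxes_of(camera, target): "location" ([column, row] as shares, 0 to 1, of the picture: columns of its width, rows of its height, amid what is visible of it).
The state is a dict: "time_s": time; "joints": joint angles; "dq": joint speeds; "tau": joint torques, N m; "eef_pos": TCP position; "ee_rot": TCP orientation; "force": force on the tool from outside, world axes, zero at the start; "wrist_torque": the same for the moment, N m; "grip_width": opening from 0.0 (shut) to 1.0 (fully open).
Only numpy, scipy, OpenCV 4.12 (cv2) and the standard library are available. Lean on these libraries where they do the work, as an engineer would, in place of code of your own. Each camera call takes 0.05 s, during which the arm holds its last target.

## Working session

There is one attempt and no reset: what is moved stays moved. The work goes in short steps, Python scripts to look and compute and a tool call to move; the robot and the scene stay as the last step left them, time stands still between calls to the robot, and variables do not carry over. Pictures are saved under pics/ and viewed, and the job is handed in when it is done.

Besides the shell and the picture viewer there is one more tool, called after ">>>" as name([rows], argument=value, ...), one row to a line, values as JSON. apply_moves: Moves the arm, as the interface text tells. Its arguments: {"type":"object","properties":{"targets":{"type":"array"},"grip":{"type":"number"},"force":{"type":"number"}},"required":["targets"]}

```bash
mkdir -p pics; cat > h.py <<'E'
import numpy as np, cv2
from rig import readout, capture, ctrl, nets
def snap(cam,name):
    c=capture(cam); cv2.imwrite(f'pics/{name}.png',c['img'][:,:,::-1]); return c
def ray(c,u,v):
    f=c['img'].shape[0]/2/np.tan(np.radians(c['fov_y'])/2)
    d=np.array([(u-c['cx'])/f,(v-c['cy'])/f,1.0]); d=np.array(c['rotation'])@d
    return np.array(c['eye']),d
def atz(c,u,v,z):
    e,d=ray(c,u,v); return e+d*(z-e[2])/d[2]
def proj(c,p):
    f=c['img'].shape[0]/2/np.tan(np.radians(c['fov_y'])/2)
    q=np.array(c['rotation']).T@(np.array(p)-np.array(c['eye']))
    return q[:2]/q[2]*f+[c['cx'],c['cy']]
def tri(c1,p1,c2,p2):
    e1,d1=ray(c1,*p1);e2,d2=ray(c2,*p2)
    t=np.linalg.lstsq(np.c_[d1,-d2],e2-e1,rcond=None)[0]
    a=e1+d1*t[0];b=e2+d2*t[1]; return (a+b)/2,np.linalg.norm(a-b)
E
python3 - <<'E'
from h import *
np.set_printoptions(precision=2,suppress=True)
s=readout.sense(); print(s); print(ctrl.grip_depth)
for cam in ['scene','side','wrist']:
    c=snap(cam,cam+'0'); print(cam,c['eye'],c['fov_y'],np.array(c['rotation']).tolist())
    for t in ['knob','lip','nose','hinge','stile','brown_bottle','clear_bottle','cylinder_glass','dropper','pen']:
        try:
            r=nets.boxes_of(cam,t)
            print(' ',t,[(round(x['location'][0]*560),round(x['location'][1]*420),round(x['score'],2)) for x in r[:3]])
        except Exception as ex: print(t,ex)
E
```

```text
{'time_s': 0.0, 'joints': array([ 1.02,  0.31,  1.5 ,  0.  ,  1.33, -0.22]), 'dq': array([ 0., -0., -0., -0., -0., -0.]), 'tau': array([ -0.  , -41.23, -25.97,  -0.  ,   0.  ,  -0.  ]), 'eef_pos': array([169.93, 496.55, 303.33]), 'ee_rot': array([-0.  ,  0.16,  0.99, -0.  ]), 'force': array([-0.31,  0.63, -0.39]), 'wrist_torque': array([ 0.03, -0.02,  0.02]), 'grip_width': 1.0018647167984047}
53.900000000000006
scene [1301.19 -392.96 1061.71] 43.932307626224066 [-0.31764135378621916, 0.8307520179529116, 0.4247197946908612, -0.16902115556869202]
  knob [(308, 198, 0.72), (213, 228, 0.63)]
  lip [(185, 261, 0.77)]
  nose [(214, 226, 0.67)]
  hinge []
  stile [(230, 239, 0.69), (215, 232, 0.44)]
  brown_bottle [(295, 245, 0.63), (233, 294, 0.37)]
  clear_bottle [(260, 269, 0.61), (233, 291, 0.58)]
  cylinder_glass [(308, 196, 0.98), (233, 238, 0.4)]
  dropper [(229, 238, 0.69), (147, 351, 0.61)]
  pen [(264, 270, 0.94)]
side [477.06 573.58 820.97] 56.05490764310158 [0.05393223737842164, -0.15017279319882818, 0.9314450133604676, -0.3270315474692583]
  knob [(325, 145, 0.61)]
  lip []
  nose [(323, 149, 0.65)]
  hinge [(277, 214, 0.6)]
  stile [(319, 181, 0.97)]
  brown_bottle [(281, 239, 0.71)]
  clear_bottle [(286, 173, 0.73)]
  cylinder_glass [(306, 307, 0.69)]
  dropper [(312, 129, 0.66), (309, 305, 0.53), (272, 214, 0.48)]
  pen [(273, 215, 0.78)]
wrist [108.17 518.35 373.81] 69.69885483325184 [0.10656813923991508, 0.8070312652387266, 0.5757810988302511, 0.07628823537054008]
  knob []
  lip []
  nose []
  hinge []
  stile []
  brown_bottle []
  clear_bottle []
  cylinder_glass []
  dropper []
  pen []
```

```bash
sed -i "s/^def snap/from scipy.spatial.transform import Rotation as R\ndef Rm(c):\n    w,x,y,z=c['rotation']; return R.from_quat([x,y,z,w]).as_matrix()\ndef snap/; s/np.array(c\['rotation'\])/Rm(c)/" h.py
python3 - <<'E'
import cv2
for n,(a,b,c,d) in {'scene0':(150,370,120,420),'side0':(90,350,200,400)}.items():
    im=cv2.imread(f'pics/{n}.png')[a:b,c:d]; cv2.imwrite(f'pics/{n}z.png',cv2.resize(im,None,fx=2.3,fy=2.3,interpolation=cv2.INTER_CUBIC))
E
```

```text
(no output)
```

View pics/scene0.png

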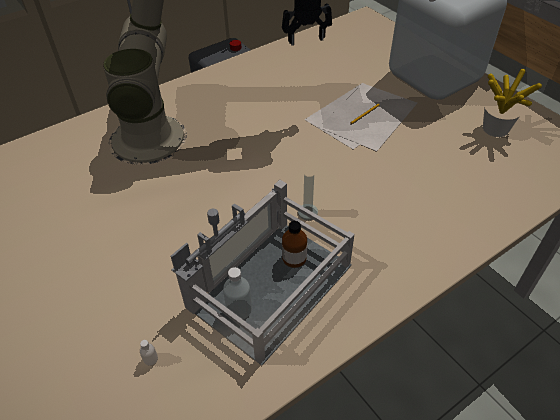

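View pics/side0.png

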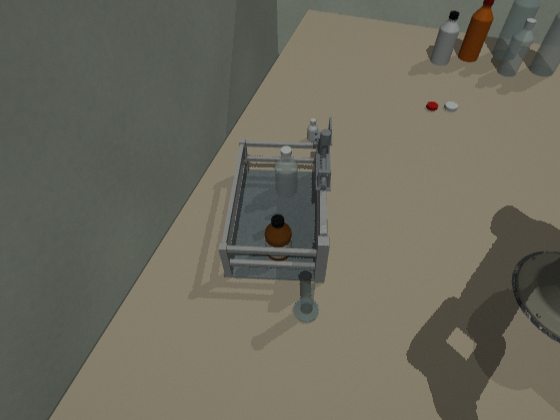

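View pics/wrist0.png

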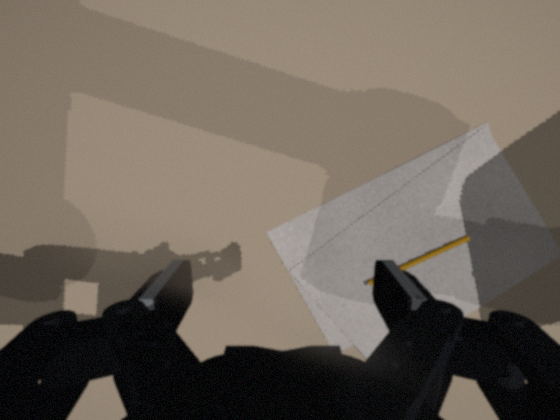

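```bash
sleep 1
```

```text
(no output)
```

View pics/scene0z.png

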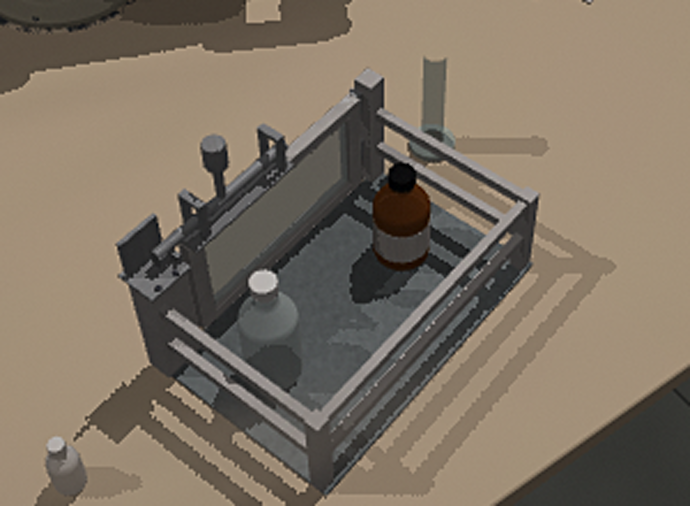

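View pics/side0z.png

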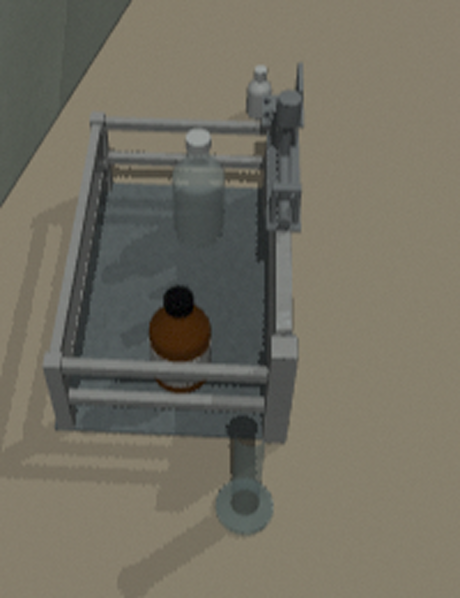

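```bash
cat > m.py <<'E'
from h import *
np.set_printoptions(precision=1,suppress=True)
a=capture('scene');b=capture('side')
S=lambda u,v:(120+u/2.3,150+v/2.3)
D=lambda u,v:(200+u/2.3,90+v/2.3)
k,e=tri(a,S(214.5,154),b,D(289,107)); print('knob',k,e)
print('z232',atz(a,*S(214.5,154),232),atz(b,*D(289,107),232))
print('post hinge top centre',tri(a,S(369,78),b,D(284,343)))
for n,s,d in [('clearcap',(263,280),(198,137)),('brown cap top',(403,168),(179,297)),('cheek top',(138,232),(300,66))]:
    print(n,tri(a,S(*s),b,D(*d)))
print('dropper base',atz(a,*S(70,490),0)); print('cyl base',atz(a,*S(431,150),0),atz(b,*D(244,505),0))
E
python3 m.py
```

```text
knob [607.5 -88.7 231.7] 2.5124288030707667
z232 [609.1 -88.3 232. ] [606.6 -89.6 232. ]
post hinge top centre (array([549.1, 128.3, 157.4]), np.float64(2.7642679584742513))
clearcap (array([ 704.5, -102.8,  151.9]), np.float64(0.7256747648027994))
brown cap top (array([658.5,  93.4, 135.1]), np.float64(1.3915329853434628))
cheek top (array([ 621.3, -184.2,  203. ]), np.float64(8.612689980401136))
dropper base [ 704.4 -332.8    0. ]
cyl base [562.4 208.5   0. ] [552.9 213.6   0. ]
```

```bash
cat >> m.py <<'E'
print('---')
p=atz(a,*S(325,490),0);q=atz(a,*S(532,272),0);d=q-p;print(p,q,np.linalg.norm(d),np.degrees(np.arctan2(-d[0],d[1])))
p=atz(b,*D(277,440),0);q=atz(b,*D(58,428),0);print('hinge side',p,q,q-p)
for yaw in (12,15,18):
    t=np.radians(yaw);X=np.array([np.cos(t),np.sin(t),0]);Y=np.array([-np.sin(t),np.cos(t),0])
    O=np.array([607.8,-89,0])+70*Y
    print(yaw,[ (np.array(proj(b,O+x*X+y*Y+[0,0,z]))-[200,90])*2.3 for x,y,z in [(0,-185,0),(0,185,0),(235,185,0),(235,-185,0)]],
      [(np.array(proj(a,O+x*X+y*Y+[0,0,z]))-[120,150])*2.3 for x,y,z in [(0,-185,0),(235,-185,0),(235,185,0)]])
E
python3 m.py | sed -n '/---/,$p'
```

```text
---
[ 846.7 -136.3    0. ] [768.7 188.6   0. ] 334.1084790816496 13.491133701544616
hinge side [541.2 136.9   0. ] [755.9 193.6   0. ] [214.7  56.7   0. ]
12 [array([278.5, 187.6]), array([257.5, 456.4]), array([ 25.5, 433.2]), array([ 92.7, 173. ])] [array([155. , 366.1]), array([319.5, 511.6]), array([556.1, 272.5])]
15 [array([273.7, 187.3]), array([271. , 457.4]), array([ 36.2, 445.1]), array([ 86.4, 179.7])] [array([159. , 369.5]), array([333.1, 506.1]), array([552.5, 259.1])]
18 [array([268.8, 187.2]), array([284.4, 457.8]), array([ 47.8, 456.7]), array([ 80.5, 186.6])] [array([163.2, 372.6]), array([346.3, 500.1]), array([548.2, 246.1])]
```

>>> apply_moves([
  [0,0,-2,-8],
  [0,0,-2,-8],
  [0,0,-2,-8],
  [0,0,0,-8.5],
], grip=8.5)

```text
time_s: 2.25
eef_pos: [170.2, 497.1, 366.5]
ee_rot: [0.001, -0.121, 0.993, 0.002]
force: [-0.4, 0.5, 0.1]
grip_width: 0.995
```

```bash
cat > go.py <<'E'
from h import *
import sys
np.set_printoptions(precision=2,suppress=True)
s=readout.sense(); w,x,y,z=s['ee_rot']; M=R.from_quat([x,y,z,w]).as_matrix()
p=np.array(s['eef_pos']); print(s['time_s'],p,'F',s['force'],s['grip_width'],'j',s['joints']); print('yaw of tool y',np.degrees(np.arctan2(M[1,1],M[0,1])),'tilt',M[:,2])
if len(sys.argv)>3:
    t=np.array([float(v) for v in sys.argv[1:4]]); print('cm in tool:',M.T@(t-p)/10)
E
python3 go.py 608 -89 350
```

```text
2.25 [170.25 497.09 366.53] F [-0.36  0.47  0.11] 0.9945553611928694 j [ 1.02  0.27  1.39  0.    1.48 -0.8 ]
yaw of tool y 103.94406323695684 tilt [ 0.  0. -1.]
cm in tool: [-28.36 -67.44   1.53]
```

>>> apply_moves([
  [-1.77,-4.2,0,0],
  [-1.77,-4.2,0,0],
  [-1.77,-4.2,0,0],
  [-1.77,-4.2,0,0],
  [-1.77,-4.2,0,0],
  [-1.77,-4.2,0,0],
  [-1.77,-4.2,0,0],
  [-1.77,-4.2,0,0],
])

```text
time_s: 3.05
eef_pos: [387.4, 201.7, 364.1]
ee_rot: [0.0, -0.118, 0.993, 0.0]
force: [0.6, 0.8, 0.1]
grip_width: 0.996
```

>>> apply_moves([
  [-1.77,-4.2,0,0],
  [-1.77,-4.2,0,0],
  [-1.77,-4.2,0,0],
  [-1.77,-4.2,0,0],
  [-1.77,-4.2,0,0],
  [-1.77,-4.2,0,0],
  [0,0,0,0],
])

```text
time_s: 3.75
eef_pos: [551.0, -20.5, 362.6]
ee_rot: [-0.001, -0.116, 0.993, -0.0]
force: [-0.5, 0.8, -0.5]
grip_width: 0.992
```

```bash
python3 go.py 608 -89 350; python3 - <<'E'
from h import *
c=snap('wrist','wrist1'); print(proj(c,[608,-89,248]), [x for x in nets.boxes_of('wrist','knob')[:2]])
E
```

```text
3.75 [551.02 -20.52 362.56] F [-0.53  0.81 -0.53] 0.9923099173812018 j [-0.25  0.34  1.31 -0.    1.49 -2.05]
yaw of tool y 103.3427933882221 tilt [-0. -0. -1.]
cm in tool: [-3.97 -7.98  1.25]
[164.85273687 293.0101536 ] [{'location': [0.3518, 0.59], 'score': 0.86}, {'location': [0.0818, 0.5607], 'score': 0.54}]
```

View pics/wrist1.png

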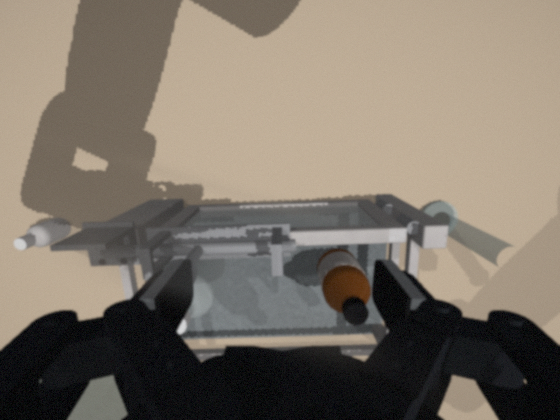

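>>> apply_moves([
  [-1.4,-2.7,0.4,-0.6],
  [-1.4,-2.7,0.4,-0.6],
  [-1.2,-2.6,0.4,0],
  [0,0,0,0],
  [0,0,0,0],
])

```text
time_s: 4.35
eef_pos: [607.3, -83.2, 352.0]
ee_rot: [-0.0, -0.129, 0.992, 0.0]
force: [-0.7, 0.1, 0.1]
grip_width: 0.995
```

```bash
python3 go.py 608 -89 290; python3 - <<'E'
from h import *
for cam in ('wrist','side','scene'):
    c=snap(cam,cam+'2'); print(proj(c,[608,-89,248]))
im=cv2.imread('pics/side2.png')[70:250,220:420]; cv2.imwrite('pics/side2z.png',cv2.resize(im,None,fx=3,fy=3,interpolation=cv2.INTER_CUBIC))
im=cv2.imread('pics/scene2.png')[120:300,130:330]; cv2.imwrite('pics/scene2z.png',cv2.resize(im,None,fx=3,fy=3,interpolation=cv2.INTER_CUBIC))
E
```

```text
4.35 [607.29 -83.23 351.98] F [-0.68  0.06  0.06] 0.9950919377420976 j [-0.33  0.49  1.12  0.    1.53 -2.16]
yaw of tool y 104.85210715448449 tilt [-0.  0. -1.]
cm in tool: [ 0.08 -0.58  6.2 ]
[272.32518278 242.19278362]
[325.52620749 130.99714525]
[211.89556802 211.73845496]
```

View pics/wrist2.png

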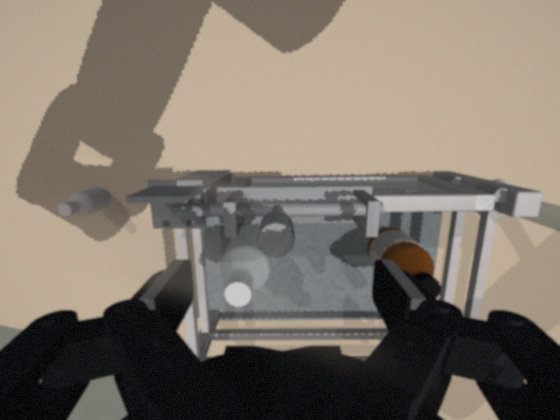

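View pics/side2z.png

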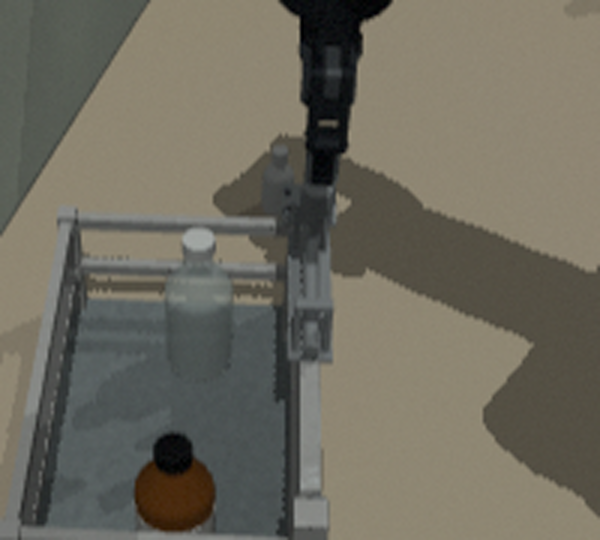

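View pics/scene2z.png

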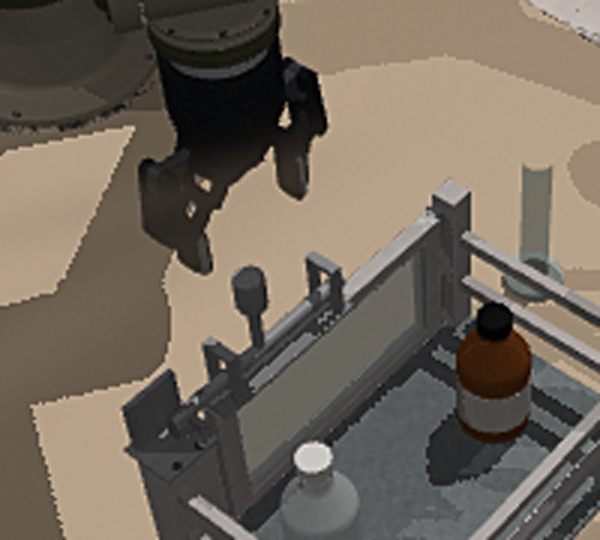

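>>> apply_moves([
  [0,-0.2,2,0],
  [0,-0.2,2,0],
  [0,0,1.2,0],
  [0,0,1.0,0],
  [0,0,0,0],
  [0,0,0,0],
])

```text
time_s: 5.1
eef_pos: [608.7, -88.0, 290.7]
ee_rot: [0.0, -0.129, 0.992, -0.0]
force: [-0.7, 0.5, -0.1]
grip_width: 1.001
```

```bash
python3 go.py 608 -87 290; python3 - <<'E'
from h import *
for cam in ('wrist','side'):
    c=snap(cam,cam+'3'); print(proj(c,[608,-87,248]))
im=cv2.imread('pics/side3.png')[70:250,220:420]; cv2.imwrite('pics/side3z.png',cv2.resize(im,None,fx=3,fy=3,interpolation=cv2.INTER_CUBIC))
E
```

```text
5.1 [608.74 -87.98 290.67] F [-0.67  0.54 -0.06] 1.001335358275734 j [-0.33  0.52  1.22  0.    1.39 -2.16]
yaw of tool y 104.8163782272694 tilt [ 0. -0. -1.]
cm in tool: [0.05 0.11 0.07]
[284.44004702 294.23615954]
[325.29237397 131.57030955]
```

View pics/wrist3.png

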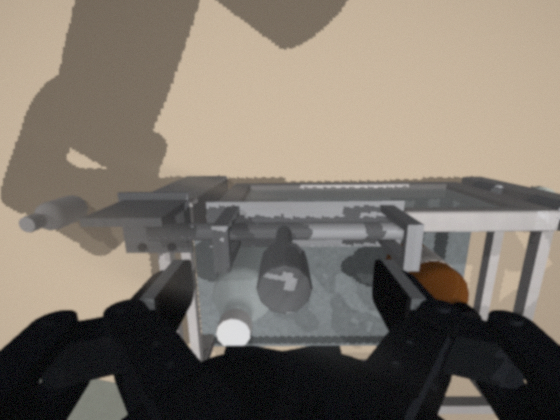

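View pics/side3z.png

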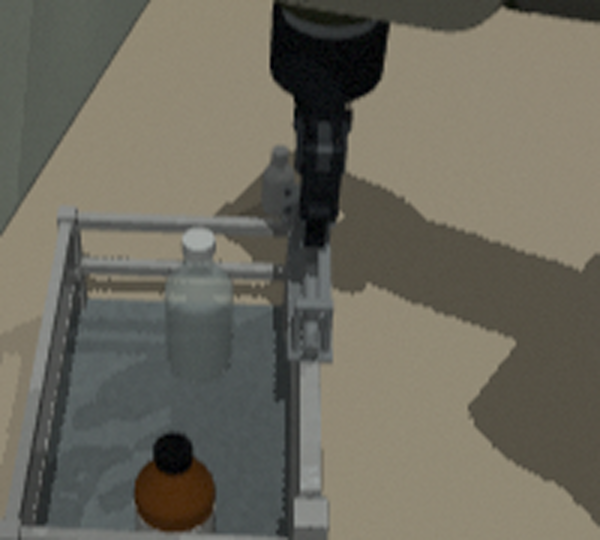

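>>> apply_moves([
  [0,0,0,0],
  [0,0,0,0],
  [0,0,0,0],
  [0,0,0,0],
  [0,0,0,0],
  [0,0,0,0],
  [0,0,0,0],
  [0,0,0,0],
], grip=1.6, force=50)

```text
time_s: 6.0
eef_pos: [608.7, -88.1, 290.1]
ee_rot: [0.0, -0.129, 0.992, -0.0]
force: [-1.1, 0.5, 3.6]
grip_width: 0.267
```

```bash
python3 go.py; python3 - <<'E'
from h import *
snap('wrist','wrist4')
E
```

```text
6.0 [608.65 -88.13 290.12] F [-1.09  0.54  3.59] 0.26717370251826744 j [-0.33  0.52  1.22  0.    1.39 -2.16]
yaw of tool y 104.80713353259337 tilt [ 0. -0. -1.]
```

View pics/wrist4.png

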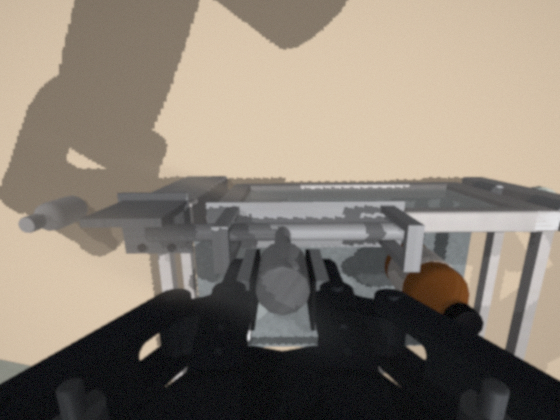

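>>> apply_moves([
  [0,0,-0.35,0],
  [0,0,-0.35,0],
  [0,0,-0.35,0],
  [0,0,-0.35,0],
  [0,0,0,0],
  [0,0,0,0],
])

```text
time_s: 6.65
eef_pos: [608.6, -88.1, 303.9]
ee_rot: [-0.0, -0.129, 0.992, 0.0]
force: [0.4, -0.4, -3.5]
grip_width: 0.264
```

```bash
python3 go.py; python3 - <<'E'
from h import *
snap('wrist','wrist5'); snap('scene','scene5')
im=cv2.imread('pics/scene5.png')[170:300,150:330]; cv2.imwrite('pics/scene5z.png',cv2.resize(im,None,fx=4,fy=4,interpolation=cv2.INTER_CUBIC))
E
```

```text
6.65 [608.59 -88.14 303.89] F [ 0.4  -0.37 -3.46] 0.26419381977719586 j [-0.33  0.52  1.2   0.    1.42 -2.16]
yaw of tool y 104.79859822432994 tilt [-0.  0. -1.]
```

View pics/scene5z.png

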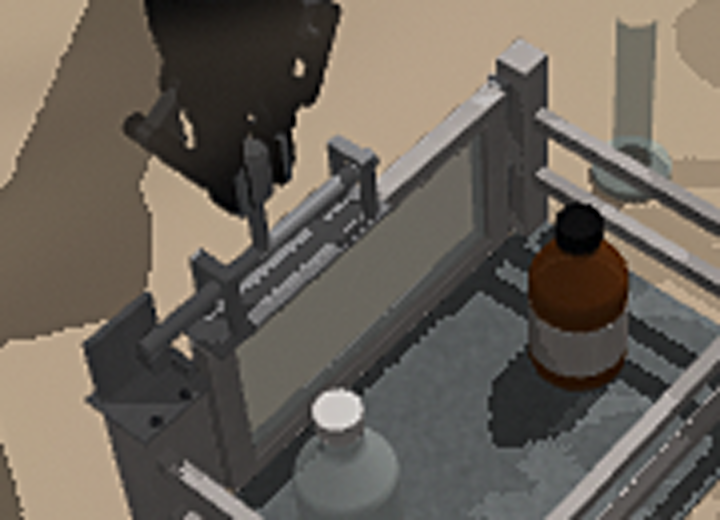

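View pics/wrist5.png

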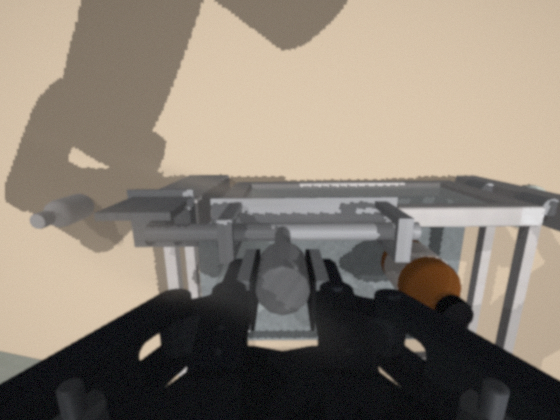

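>>> apply_moves([
  [0,0.5,0,0],
  [0,0.6,0,0],
  [0,0.6,0,0],
  [0,0.6,0,0],
  [0,0.6,0,0],
  [0,0.6,0,0],
  [0,0,0,0],
  [0,0,0,0],
])

```text
time_s: 7.55
eef_pos: [599.5, -53.8, 303.9]
ee_rot: [-0.0, -0.129, 0.992, 0.0]
force: [-2.4, 0.9, -3.3]
grip_width: 0.266
```

```bash
python3 go.py; python3 - <<'E'
from h import *
snap('wrist','wrist6'); snap('scene','scene6')
im=cv2.imread('pics/scene6.png')[170:300,150:330]; cv2.imwrite('pics/scene6z.png',cv2.resize(im,None,fx=4,fy=4,interpolation=cv2.INTER_CUBIC))
E
```

```text
7.55 [599.47 -53.8  303.87] F [-2.44  0.88 -3.25] 0.266058638655052 j [-0.28  0.49  1.25  0.    1.41 -2.11]
yaw of tool y 104.83071129229982 tilt [-0.  0. -1.]
```

View pics/scene6z.png

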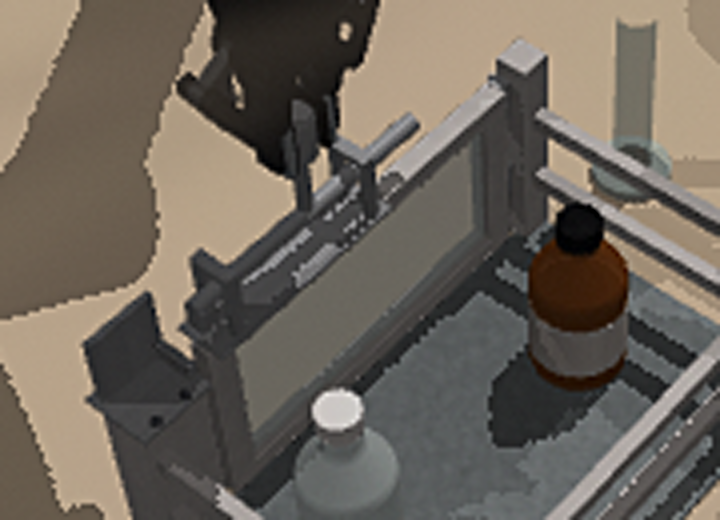

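View pics/wrist6.png

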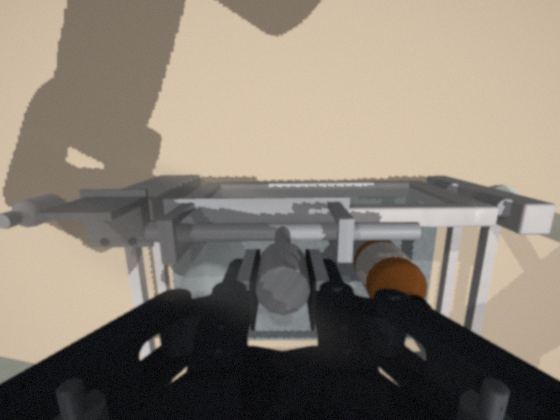

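>>> apply_moves([
  [0.38,0.01,0,1.25],
  [0.76,0.02,0,2.5],
  [0.76,0.02,0,2.5],
  [0.76,0.02,0,2.5],
  [0.76,0.02,0,2.5],
  [0,0,0,0],
])

```text
time_s: 8.25
eef_pos: [565.8, -60.0, 304.4]
ee_rot: [0.001, -0.03, 1.0, -0.0]
force: [4.3, -1.6, -3.5]
grip_width: 0.264
```

```bash
python3 go.py; python3 - <<'E'
from h import *
snap('wrist','wrist7')
E
```

```text
8.25 [565.83 -59.99 304.39] F [ 4.25 -1.63 -3.52] 0.2636243206455844 j [-0.31  0.41  1.36  0.    1.37 -1.94]
yaw of tool y 93.44063228285381 tilt [ 0. -0. -1.]
```

View pics/wrist7.png

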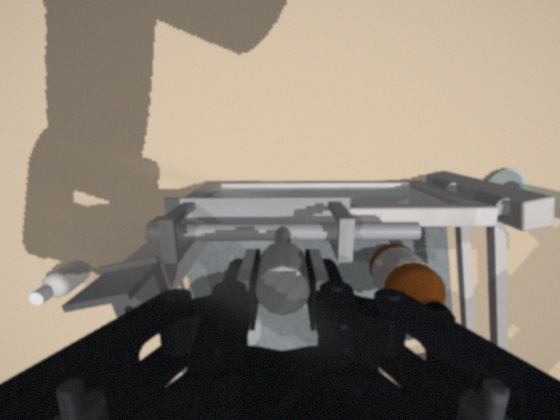

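Gate follows the knob (about 11°), with the bolt still drawn and forces small. Continuing.

>>> apply_moves([
  [0.76,0.02,0,2.5],
  [0.76,0.02,0,2.5],
  [0.76,0.02,0,2.5],
  [0.76,0.02,0,2.5],
  [0.76,0.02,0,2.5],
  [0.38,0.01,0,1.25],
  [0,0,0,0],
  [0,0,0,0],
])

```text
time_s: 9.1
eef_pos: [525.1, -57.4, 304.4]
ee_rot: [0.001, 0.089, 0.996, -0.0]
force: [5.6, -2.7, -3.8]
grip_width: 0.263
```

>>> apply_moves([
  [0,0,0,0],
  [0,0,0,0],
  [0,0,0,0],
  [0,0,0,0],
])

```text
time_s: 9.5
eef_pos: [525.2, -57.5, 304.3]
ee_rot: [0.001, 0.089, 0.996, -0.0]
force: [5.6, -2.5, -4.0]
grip_width: 0.266
```

```bash
python3 go.py; python3 - <<'E'
from h import *
p=np.array(readout.sense()['eef_pos'])[:2]
H=np.array([608.6,-88.1])+210*np.array([-.253,.967]); v=p-H; print('r',np.linalg.norm(v),'bolt',210-np.linalg.norm(v),'angle',-75.3-np.degrees(np.arctan2(v[1],v[0])))
snap('wrist','wrist8'); snap('scene','scene8')
im=cv2.imread('pics/scene8.png')[170:370,120:360]; cv2.imwrite('pics/scene8z.png',cv2.resize(im,None,fx=3,fy=3,interpolation=cv2.INTER_CUBIC))
E
```

```text
9.5 [525.16 -57.45 304.32] F [ 5.62 -2.48 -4.05] 0.26611986522239517 j [-0.33  0.32  1.49 -0.    1.33 -1.72]
yaw of tool y 79.82046749099938 tilt [ 0. -0. -1.]
r 175.0636543803569 bolt 34.936345619643106 angle 24.669552158210664
```

View pics/scene8z.png

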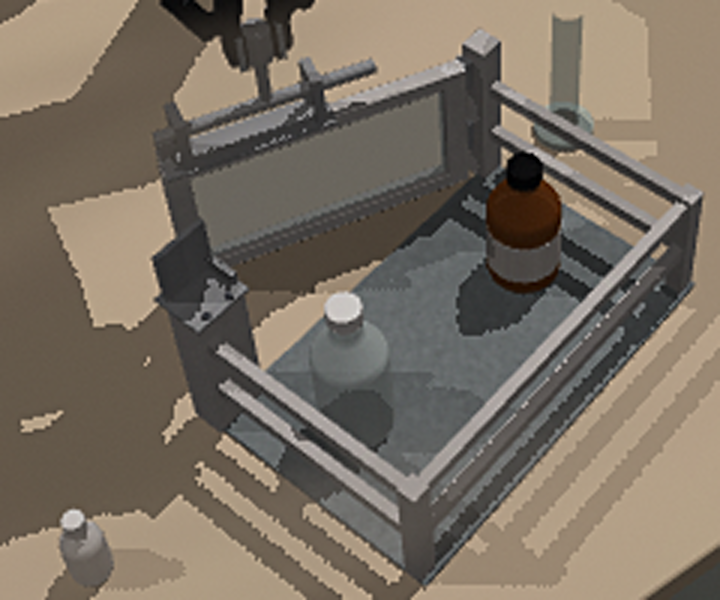

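View pics/wrist8.png

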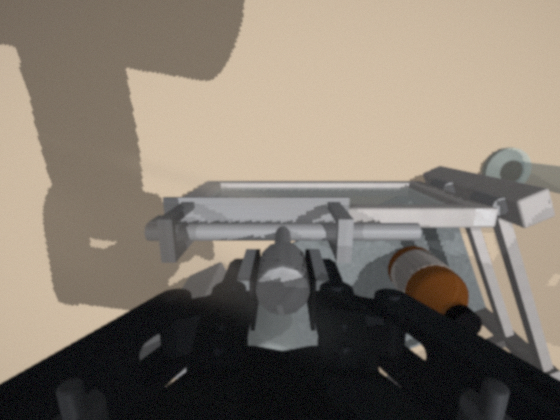

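The gate stands about 25° open with the bolt drawn about 35 mm and the bottles undisturbed. I'm handing in.

```bash
python3 -c "
from rig import ctrl,readout
print(ctrl.finish_job()); s=readout.sense(); print(s['time_s'],s['eef_pos'],s['force'],s['grip_width'])"
```

```text
the job is handed in; nothing more can be done
None
the job is handed in; nothing more can be done
```

I gripped the knob with about 50 N, lifted the bolt 14 mm, drew it back 35 mm, and swung the gate open along its hinge arc. I handed the job in at about 9.6 s, still holding the knob.

**Last checks before hand-in:**
- **Gate and bolt:** from the arm's position, the gate was at about 24.7° (0.43 rad) and the bolt about 35 mm drawn.
- **Hold:** the arm was still between the last two readings. The wrist force was about 7 N, made up of the spring's pull and the bolt's weight.
- **Surroundings:** the last scene picture shows the gate ajar, the nose clear of the keeper, and all the bottles and glassware standing with no sign of having moved.

No check failed, but two limits apply. The gate and bolt values are worked out from arm motion and pictures, not read from the joints. The state could not be read after hand-in, so the final second of holding is unconfirmed.

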